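# Set up the crosscut sled for sawing a round stick

## Robot

A 6-joint arm with a two-finger parallel gripper is mounted at the origin on the work surface. World frame = base frame: x ahead of the robot, y to its left, z up, the work surface at z = 0. Lengths are in m, angles in rad, forces in N, time in s.
With the tool pointing down it reaches from about 0.425 to 0.925 m from the base axis. Payload 12.5 kg.
Tool frame: the origin (TCP) lies between the finger pads; the fingertips stand 25 mm ahead of it and the grasp point (between the pads) lies 6 mm ahead of it (tip_reach is the z of the fingertips in the tool frame, in m); z points along the fingers, y is the line along which they close (so a half turn about z gives the same grasp; the last joint's range is limited). The gripper opens to 85 mm and grips with 20 to 120 N. Pads are 22 mm wide; open, the fingers measure 114 mm over their backs; the gripper's body (76 mm by 85 mm) begins 54 mm behind the grasp point. The pads swing forward as they close: fully open they stand 13 mm farther back than shut.
Start: joints at [1.106, 0.491, 1.559, -0, 1.092, -0.106], TCP at [0.219, 0.585, 0.256] pointing down, gripper open.
Joint ranges: [-3.1, 3.1], [-0.84, 2.19], [0.05, 2.79], [-1.13, 4.28], [0.06, 2.93], [-2.69, 2.69]. Speed limits (rad/s): [2.22, 2.22, 2.79, 3.14, 3.14, 3.14].

## Interface

Orientations are given as a rotation vector (axis times angle).
In Python, from workcell import sense, camera, finish_job, tip_reach gives the robot as it stands.
- The arm moves only by the tool carry_out, never from a script. Its argument "moves" is a list of rows, each an object of numbers: "dx", "dy", "dz": the shift along the tool's x, y, z in cm; "yaw": the turn about the tool's z in rad; "fingers": the opening in per cent of the stroke, from 0 (shut) to 100 (fully open). In form: [{"dx": .., "dy": .., "dz": .., "yaw": .., "fingers": ..}, ...]. A call has 1 to 20 rows; each row shifts and turns the commanded pose from where the row before left it, along the tool's axes as they then stand; what a row does not reach is not made up. A row lasts 1/8 s, in which the tool goes at most 62.5 mm and 10.7 degrees, less where a joint would pass 70% of its speed; a pose out of reach is approached as far as the arm can. A call with a gripper value outside its range is refused whole. The fingers move at their own pace and stop on an object; "squeeze" is the grip in N (left out, the last holds). Time passes only in rows, so rows that do not move let the fingers close. It gives the time, the measured TCP pose, the force, the opening and the grip force at its end, in the units of the state.
- sense(): the state, without advancing time (a new reading comes with each control period).
- camera(name): name is "scene" or "top" or "wrist"; returns a dict with "pixels" (480x640x3 uint8, red, green, blue), "fx", "fy", "cx", "cy" (pixels), "origin" and "orientation" of the camera in the world; the wrist camera has in their place "hand_eye" (4x4, takes a point from camera to tool coordinates, whose origin is the TCP and whose axes are the flange's). Camera axes: x right, y down, z forward; pixel columns grow to the right and rows downward; lengths in m; the calibration is good to about 2 mm. A picture is of the moment at which its call begins: read the wrist's pose just before it. There is no depth.
- finish_job(): hands the job in; it is judged then, once.
The state is a dict: "time_s": time; "joint_pos": joint angles; "qd": joint speeds; "joint_torque": joint torques, N m; "eef_pos": TCP position; "ee_rot": TCP orientation; "force": force on the tool from outside, world axes, zero at the start; "torque": the same for the moment, N m; "opening": finger opening in m; "grip_force": force on a finger pad.
Only numpy, scipy, OpenCV 4.12 (cv2) and the standard library are available. Lean on these libraries where they do the work, as an engineer would, in place of code of your own. Each camera call takes 0.05 s, during which the arm holds its last target. There are 200 camera calls.

## Task

Stand the notched cradle on the white-faced sawing sled, midway between the black knob and the grey blade guard and lengthwise along their line, then pull the round stick out of its spring clips and lay it centred in the notches. Stand the stop block on the sled in line with the stick, about 1 cm clear of its knob-side end, broad face towards it, and the steel weight about 1 cm behind the middle of the cradle (the side away from the robot). Leave the tape measure, jar and offcut where they are.

Things in the scene. Friction and masses are not known exactly. Their poses are not given: they have to be found in the camera images.
- cradle_c (a point): Dark-wood cradle, 98 mm long (y), 48 deep (x), 56 high, 0.18 kg, loose on the 3 mm dark grey bench mat. An upright at each end (16 mm thick) has a 90 degree V notch, open upward; between them a plain waist, 44 mm thick in x, 28 high, 66 mm free along y: grip it there across x. Point: mid-length, 28 mm above the underside. The notches run along y; a seated stick's axis lies 26 mm above the point.
- stick_c (a point): Round light-wood stick, 22 mm diameter, 130 mm long (y), 0.05 kg; point at its centre. Held level in two upward-open aluminium C spring clips, 45 mm either side of the middle, on a fixed base at the mat's far side. Grip across the 75 mm between the clips; the base is 32 mm below the axis. Comes straight up: clips resist by about 10 N, then snap open; their tips are 15 mm above the axis.
- stop_c (a point): Stop block: upright wooden block with a brass bolt head (4 mm high) on top, 44 mm along its x, 30 mm along its y, 60 mm high, about 0.07 kg, loose. The point is its centre, 30 mm above the underside, z up. The broad faces (44 x 60 mm) look along its y. Starts standing on the mat.
- weight_c (a point): Steel cylinder weight, 44 mm diameter, body 41 mm high with a small knob on top (59 mm in all), about 0.45 kg, loose. The point is on its axis 20 mm above the underside. Starts standing on the mat.
- sled: Fixed white-faced plywood sawing sled, 12 mm thick, 190 mm (x) by 320 mm (y), batten along the far edge (22 mm above the board). Origin: at table height, midway between knob and guard; board top 12 mm above it. The board reaches 80 mm forward (-x) and 98 mm back to the batten. x points away from the robot (within 0.2 rad), y along the line of knob and guard. On the robot's left or right, the mat opposite.
- knob: Black round push knob fixed on the sled, 32 mm diameter, 50 mm high, 140 mm from the sled's origin along its y, at one end or the other. The point is its foot on the board's top.
- guard: Grey box-shaped blade guard fixed on the sled at the other end, 140 mm from the sled's origin, 26 mm wide in y, 70 mm in x (from the point backward), 50 mm high, with the thin dark saw slot running forward from under it. The point is at the middle of its front foot, on the board's top.
- tape: Bystander: grey tape measure, 52 x 52 x 30 mm, loose on the mat; origin at the centre of the underside.
- jar: Bystander: amber jar with a steel cap, 46 mm diameter, 62 mm high, loose on the mat; origin at the centre of the underside.
- offcut: Bystander: flat L-shaped light-wood offcut, about 50 x 60 mm and 20 mm high, loose on the mat; origin near the middle of the underside.
Not all that is in view belongs to the job. Leave any blue look-alike of the part that bears weight_c alone.

How it is judged:
By the outcome, as a careful person would: the job done as asked, in the order asked, and still so for the second after the job is handed in, with the robot touching nothing.
It also fails if it takes over 112 s, if anything falls off the work surface, if the arm or the gripper's body presses on something with over 40 N, if the wrist force passes 120 N, or if a joint passes its speed limit or range.

## Working session

There is one attempt and no reset: what is moved stays moved. The work goes in short steps, Python scripts to look and compute and a tool call to move; the robot and the scene stay as the last step left them, time stands still between calls to the robot, and variables do not carry over. Pictures are saved under pics/ and viewed, at most 14 in all, crops included, and the job is handed in when it is done.

Besides the shell and the picture viewer there is one more tool, called after "Request:" by a JSON object that holds its "method" and its "body". carry_out: Moves the arm, as the interface text tells. Its arguments: {"type":"object","properties":{"moves":{"type":"array"},"squeeze":{"type":"number"}},"required":["moves"]}

```bash
mkdir -p pics; ls
cat > h.py <<'E'
import numpy as np, cv2
from scipy.spatial.transform import Rotation as R
from workcell import sense, camera, finish_job, tip_reach
def rot(o):
    o=np.array(o,float)
    return o if o.shape==(3,3) else (R.from_rotvec(o).as_matrix() if o.size==3 else R.from_quat(o).as_matrix())
def shot(name,fn=None):
    s=sense(); c=camera(name)
    K=np.array([[c['fx'],0,c['cx']],[0,c['fy'],c['cy']],[0,0,1]])
    if name=='wrist':
        T=np.eye(4);T[:3,:3]=rot(s['ee_rot']);T[:3,3]=s['eef_pos'];T=T@np.array(c['hand_eye'])
    else:
        T=np.eye(4);T[:3,:3]=rot(c['orientation']);T[:3,3]=c['origin']
    if fn: cv2.imwrite('pics/'+fn,c['pixels'][:,:,::-1]); np.savez('pics/'+fn[:-4],K=K,T=T)
    return c['pixels'],K,T
def load(fn):
    d=np.load('pics/'+fn+'.npz'); return cv2.imread('pics/'+fn+'.png'),d['K'],d['T']
def px2w(K,T,u,v,z):
    d=T[:3,:3]@np.linalg.solve(K,[u,v,1]); return T[:3,3]+d*(z-T[2,3])/d[2]
def w2px(K,T,p):
    q=K@(T[:3,:3].T@(np.array(p)-T[:3,3])); return q[:2]/q[2]
E
python3 -c "
from h import *
for n in ('top','scene'):
    p,K,T=shot(n,n+'0.png'); print(K[0,0],T.round(3).tolist())
s=sense(); print(s,tip_reach)
print(np.array(camera('wrist')['hand_eye']).round(3).tolist())"
```

```text
pics
500.3236110452862 [[-0.001, -0.992, 0.127, 0.348], [-1.0, 0.002, 0.003, 0.076], [-0.003, -0.127, -0.992, 1.03], [0.0, 0.0, 0.0, 1.0]]
538.6758458966694 [[0.615, 0.626, -0.479, 0.998], [0.788, -0.501, 0.358, -0.34], [-0.016, -0.598, -0.802, 1.0], [0.0, 0.0, 0.0, 1.0]]
{'time_s': 0.1, 'joint_pos': array([ 1.10640786e+00,  4.91501507e-01,  1.55941386e+00, -1.21054747e-05,
        1.09166773e+00, -1.05584566e-01]), 'qd': array([ 0.00201539, -0.00203628, -0.00236351,  0.00158696, -0.00216707,
        0.00050575]), 'joint_torque': array([ 2.08196150e-03, -6.19448233e+01, -2.62023318e+01, -9.61231717e-05,
        2.89419455e-03,  3.30243233e-05]), 'eef_pos': array([0.21936351, 0.58504903, 0.25577604]), 'ee_rot': array([-5.60532867e-01, -3.09090930e+00,  1.49764520e-03]), 'force': array([-0.39272544, -0.36512687,  0.31419635]), 'torque': array([-0.01886347,  0.02606441, -0.01532107]), 'grip_force': 0.0, 'opening': 0.08560357212559136} 0.025
[[0.0, -0.961, -0.276, 0.071], [1.0, 0.0, 0.0, 0.001], [-0.0, -0.276, 0.961, -0.118], [0.0, 0.0, 0.0, 1.0]]
```

View pics/top0.png

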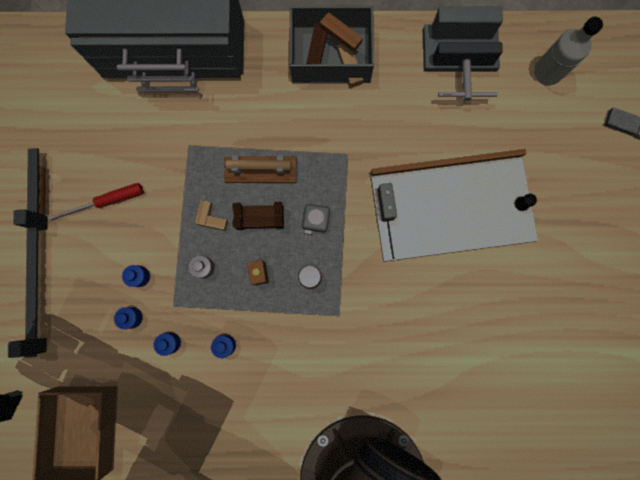

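View pics/scene0.png

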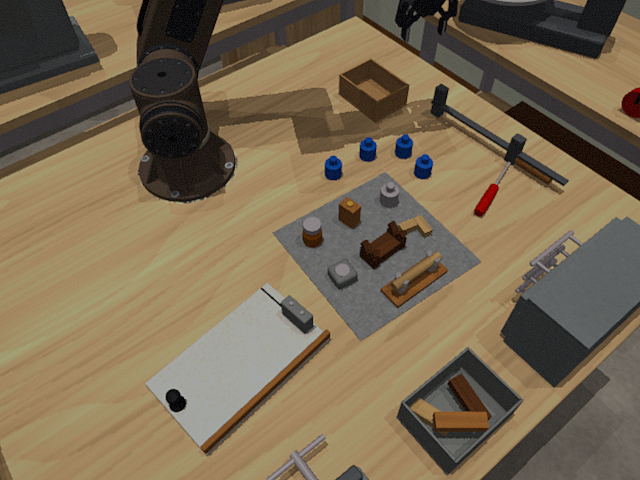

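Top view: the stick in its clips is at (258,165), the cradle at (259,216), the stop block with its brass bolt at (258,271) and the jar at (310,276). The grey steel weight is at (201,266), and its blue look-alikes are at (135,276), (127,318), (166,344) and (223,346). The tape is at (316,218) and the offcut at (210,216). On the sled the guard is at (388,202) and the knob at (525,202). I choose the grey cylinder on the mat, and will check all of these in one close crop.

```bash
python3 -c "
from h import *
i,K,T=load('top0')
a=cv2.resize(i[140:320,170:350],None,fx=3.3,fy=3.3,interpolation=cv2.INTER_CUBIC)
a=cv2.convertScaleAbs(a,alpha=1.6,beta=15);cv2.imwrite('pics/c1.png',a)
b=cv2.resize(i[140:270,360:550],None,fx=4.2,fy=4.2,interpolation=cv2.INTER_CUBIC)
b=cv2.convertScaleAbs(b,alpha=1.3,beta=5);cv2.imwrite('pics/c2.png',b);print(a.shape,b.shape)"
```

```text
(594, 594, 3) (546, 798, 3)
```

View pics/c1.png

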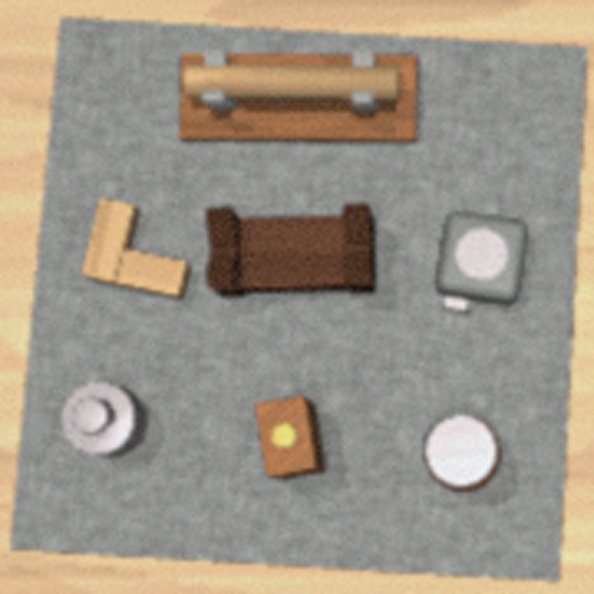

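View pics/c2.png

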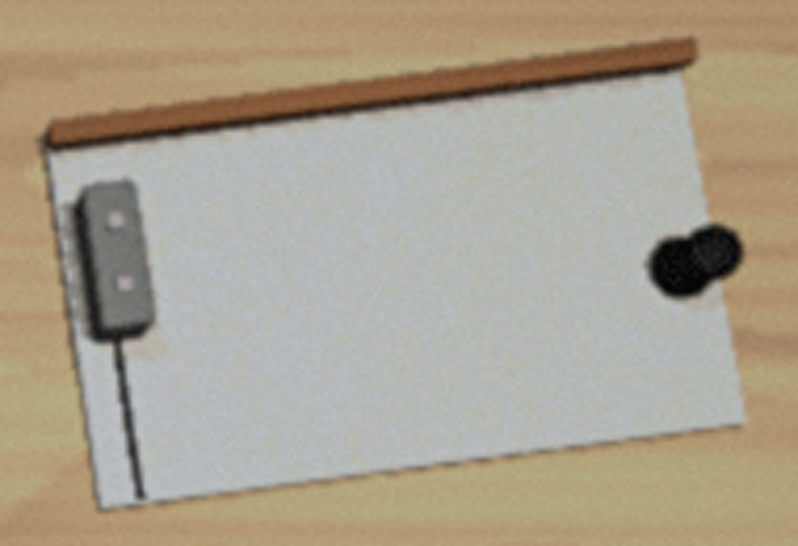

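Crop 1 shows the grey steel weight (knob at 92,415), the stop block (bolt at 284,435), the cradle (uprights at about 223 and 360, centre 290,250) and the stick (ends 183 and 400 at row 83). All match their descriptions. Crop 2 shows the white board with front corners (100,508) and (745,425), batten foot line (50,150)–(685,70), guard front at about (118,340) and knob at (683,267).

```bash
cat > m1.py <<'E'
from h import *
from scipy.optimize import least_squares
i,K,T=load('top0')
a=lambda u,v,z:px2w(K,T,170+(u+.5)/3.3-.5,140+(v+.5)/3.3-.5,z)
b=lambda u,v,z:px2w(K,T,360+(u+.5)/4.2-.5,140+(v+.5)/4.2-.5,z)
fl,fr,bl,br=b(100,508,.012),b(745,425,.012),b(50,148,.012),b(687,68,.012)
print('board',fl,fr,bl,br,'len',np.linalg.norm(fl-fr),np.linalg.norm(bl-br),np.linalg.norm(fl-bl),np.linalg.norm(fr-br))
P=np.array([fl,fr,bl,br])[:,:2]; M=np.array([[-.08,.16],[-.08,-.16],[.098,.16],[.098,-.16]])
f=lambda q:((np.array([[np.cos(q[2]),-np.sin(q[2])],[np.sin(q[2]),np.cos(q[2])]])@M.T).T+q[:2]-P).ravel()
r=least_squares(f,[.5,-.2,0]);print('sled',r.x,f(r.x).reshape(-1,2).round(4).tolist())
s=r.x;print('knob foot',b(683,267,.012),'exp',s[0]+.14*np.sin(s[2]),s[1]-.14*np.cos(s[2]),'slot/guard',b(120,342,.012),'exp',s[0]-.14*np.sin(s[2]),s[1]+.14*np.cos(s[2]))
for n,p in dict(weightknob=a(92,415,.062),weighttop=a(98,417,.044),stopbolt=a(284,435,.067),stick0=a(183,80,.046),stick1=a(400,84,.046)).items(): print(n,p.round(4))
cr=[a(*q,.059) for q in [(207,208),(207,280),(370,205),(374,290)]]
print('cradle',np.mean(cr,0).round(4),[c.round(3).tolist() for c in cr])
sc=[a(*q,.063) for q in [(256,403),(305,397),(317,467),(268,477)]]
print('stop',np.mean(sc,0).round(4),[c.round(3).tolist() for c in sc])
E
python3 m1.py
```

```text
board [ 0.43056979 -0.04489269  0.012     ] [ 0.47062716 -0.35973445  0.012     ] [ 0.60958484 -0.02307887  0.012     ] [ 0.64976388 -0.34081519  0.012     ] len 0.31737977897925224 0.3202666423592095 0.18033920482784488 0.18013300819644035
sled [ 0.5312045  -0.19323518  0.12307544] [[0.0016, 0.0006], [0.0008, -0.0021], [-0.0008, 0.0007], [-0.0017, 0.0008]]
knob foot [ 0.54897271 -0.3336108   0.012     ] exp 0.5483915896565682 -0.332176192041834 slot/guard [ 0.51209915 -0.05605025  0.012     ] exp 0.5140174005881916 -0.05429417548464208
weightknob [0.4177 0.3213 0.062 ]
weighttop [0.4178 0.3222 0.044 ]
stopbolt [0.4055 0.2076 0.067 ]
stick0 [0.6242 0.2758 0.046 ]
stick1 [0.6214 0.1428 0.046 ]
cradle [0.5189 0.2072 0.059 ] [[0.542, 0.257, 0.059], [0.498, 0.256, 0.059], [0.543, 0.159, 0.059], [0.492, 0.157, 0.059]]
stop [0.4052 0.2067 0.063 ] [[0.425, 0.225, 0.063], [0.428, 0.196, 0.063], [0.387, 0.189, 0.063], [0.381, 0.217, 0.063]]
```

```bash
cat >> h.py <<'E'
def delta(p,ang):
    """yaw (tool z) needed, then dx,dy,dz in cm after that yaw, to bring TCP to p with tool y at world angle ang"""
    s=sense(); A=rot(s['ee_rot']); cur=np.arctan2(A[1,1],A[0,1])
    yaw=-((ang-cur+np.pi)%(2*np.pi)-np.pi)
    B=A@R.from_rotvec([0,0,yaw]).as_matrix(); d=B.T@(np.array(p)-s['eef_pos'])*100
    d0=A.T@(np.array(p)-s['eef_pos'])*100
    print('t %.2f pos %s cur ang %.3f | yaw %.3f then d %s | (before-yaw d %s) F %s open %.4f'%(s['time_s'],s['eef_pos'].round(4),cur,yaw,d.round(2),d0.round(2),s['force'].round(1),s['opening']))
E
python3 -c "
from h import *
delta([.519,.207,.19],0)"
```

```text
t 0.15 pos [0.2194 0.5851 0.2559] cur ang 1.212 | yaw 1.212 then d [-37.8   29.96   6.6 ] | (before-yaw d [-41.33 -24.87   6.6 ]) F [-0.8 -0.3  0.5] open 0.0857
```

Request:
{"method": "carry_out", "body": {"moves": [{"yaw":0.15},{"yaw":0.15},{"yaw":0.15},{"yaw":0.15},{"yaw":0.15},{"yaw":0.15},{"yaw":0.15},{"yaw":0.16},{"dx":-3.8,"dy":3,"dz":0.6},{"dx":-3.8,"dy":3,"dz":0.7},{"dx":-3.8,"dy":3,"dz":0.7},{"dx":-3.8,"dy":3,"dz":0.7},{"dx":-3.8,"dy":3,"dz":0.7},{"dx":-3.8,"dy":3,"dz":0.7},{"dx":-3.8,"dy":3,"dz":0.7},{"dx":-3.8,"dy":3,"dz":0.6},{"dx":-3.8,"dy":3,"dz":0.6},{"dx":-3.6,"dy":3,"dz":0.6}]}}

```text
schema error: expected keys dx, dy, dz, yaw, fingers
```

```bash
python3 -c "
from h import *
delta([.519,.207,.19],0)
p,K,T=shot('wrist','w1.png'); print(K[0,0])
i=cv2.imread('pics/w1.png');cv2.imwrite('pics/w1b.png',cv2.convertScaleAbs(i,alpha=1.5,beta=15))"
```

```text
t 0.15 pos [0.2194 0.5851 0.2559] cur ang 1.212 | yaw 1.212 then d [-37.8   29.96   6.6 ] | (before-yaw d [-41.33 -24.87   6.6 ]) F [-0.8 -0.3  0.5] open 0.0857
411.46094104639326
```

View pics/w1b.png

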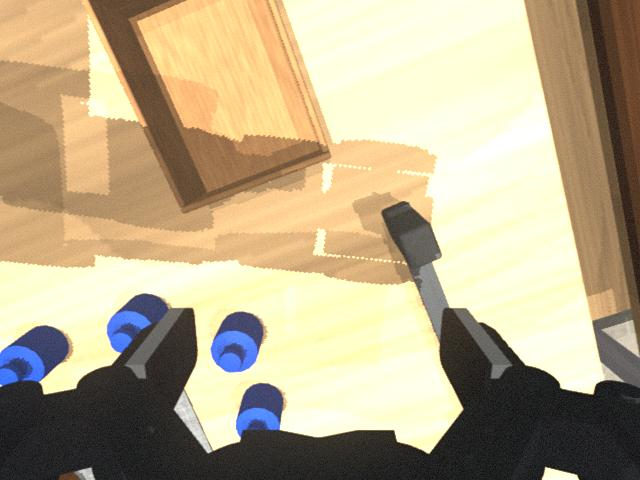

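The call was refused because every row needs all five keys, so the arm had not moved. The picture shows only blue look-alikes and the fingers at the bottom of the image. I'll send the move again with full rows.

Request:
{"method": "carry_out", "body": {"moves": [{"dx":0,"dy":0,"dz":0,"yaw":0.15,"fingers":100},{"dx":0,"dy":0,"dz":0,"yaw":0.15,"fingers":100},{"dx":0,"dy":0,"dz":0,"yaw":0.15,"fingers":100},{"dx":0,"dy":0,"dz":0,"yaw":0.15,"fingers":100},{"dx":0,"dy":0,"dz":0,"yaw":0.15,"fingers":100},{"dx":0,"dy":0,"dz":0,"yaw":0.15,"fingers":100},{"dx":0,"dy":0,"dz":0,"yaw":0.15,"fingers":100},{"dx":0,"dy":0,"dz":0,"yaw":0.16,"fingers":100},{"dx":-3.8,"dy":3,"dz":0.6,"yaw":0,"fingers":100},{"dx":-3.8,"dy":3,"dz":0.7,"yaw":0,"fingers":100},{"dx":-3.8,"dy":3,"dz":0.7,"yaw":0,"fingers":100},{"dx":-3.8,"dy":3,"dz":0.7,"yaw":0,"fingers":100},{"dx":-3.8,"dy":3,"dz":0.7,"yaw":0,"fingers":100},{"dx":-3.8,"dy":3,"dz":0.7,"yaw":0,"fingers":100},{"dx":-3.8,"dy":3,"dz":0.7,"yaw":0,"fingers":100},{"dx":-3.8,"dy":3,"dz":0.6,"yaw":0,"fingers":100},{"dx":-3.8,"dy":3,"dz":0.6,"yaw":0,"fingers":100},{"dx":-3.6,"dy":3,"dz":0.6,"yaw":0,"fingers":100}]}}

```text
time_s: 2.45
eef_pos: [0.5211, 0.2064, 0.1901]
ee_rot: [-2.219, -2.223, -0.0]
force: [0.6, 0.3, -0.7]
opening: 0.0853
grip_force: 0.0
```

```bash
python3 -c "
from h import *
delta([.519,.207,.19],0)
p,K,T=shot('wrist','w1.png')
i=cv2.imread('pics/w1.png');cv2.imwrite('pics/w1b.png',cv2.convertScaleAbs(i,alpha=1.2,beta=15))"
```

```text
t 2.45 pos [0.5211 0.2064 0.1901] cur ang 0.002 | yaw 0.002 then d [ 0.06 -0.21  0.01] | (before-yaw d [ 0.06 -0.21  0.01]) F [ 0.6  0.3 -0.7] open 0.0853
```

View pics/w1b.png

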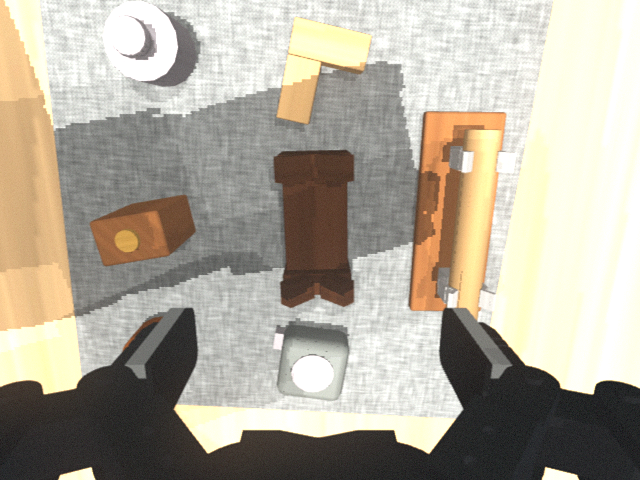

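The wrist view shows the cradle waist between columns 284 and 348 (rows 185–268). The stop's top face corners are (93,222), (158,210), (168,254) and (102,265), with the bolt at (126,241). The steel weight's knob is at (130,37), and the stick's far end is at about (483,130).

```bash
cat > m2.py <<'E'
from h import *
i,K,T=load('w1'); g=lambda u,v,z:px2w(K,T,u,v,z).round(4)
w=[g(285,185,.031),g(347,183,.031),g(283,268,.031),g(349,268,.031)]
print('waist',[q[:2].tolist() for q in w],np.mean(w,0))
u=[g(275,152,.059),g(353,150,.059),g(282,303,.059),g(354,303,.059)]
print('uprights',[q[:2].tolist() for q in u],np.mean(u,0))
s=[g(*q,.063) for q in [(93,222),(158,210),(168,254),(102,265)]]
print('stop',[q[:2].tolist() for q in s],np.mean(s,0),'bolt',g(126,241,.067))
print('weight knob',g(130,37,.062),'stick far end',g(483,130,.046), g(470,310,.046))
# stick height by two views: far/left end seen in top and wrist
i,K2,T2=load('top0'); 
A=[];B=[]
for k,t,px in ((K,T,(483,130)),(K2,T2,(170+183.5/3.3-.5,140+80.5/3.3-.5))):
    d=t[:3,:3]@np.linalg.solve(k,[*px,1]);d/=np.linalg.norm(d);M=np.eye(3)-np.outer(d,d);A.append(M);B.append(M@t[:3,3])
print('tri',np.linalg.lstsq(np.vstack(A),np.hstack(B),rcond=None)[0])
E
python3 m2.py
```

```text
waist [[0.4981, 0.237], [0.5398, 0.2384], [0.4954, 0.1776], [0.5426, 0.1777]] [0.518975 0.207675 0.031   ]
uprights [[0.4948, 0.2606], [0.541, 0.2619], [0.4968, 0.1632], [0.5442, 0.1633]] [0.5192  0.21225 0.059  ]
stop [[0.3827, 0.2187], [0.4233, 0.2263], [0.4266, 0.1983], [0.3842, 0.1909]] [0.4042  0.20855 0.063  ] bolt [0.4033 0.2078 0.067 ]
weight knob [0.4177 0.3221 0.062 ] stick far end [0.6217 0.2733 0.046 ] [0.6263 0.1522 0.046 ]
tri [0.62120624 0.27399447 0.05126362]
```

Request:
{"method": "carry_out", "body": {"moves": [{"dx":0.2,"dy":-0.2,"dz":4,"yaw":0,"fingers":100},{"dx":0,"dy":0,"dz":4,"yaw":0,"fingers":100},{"dx":0,"dy":0,"dz":3.5,"yaw":0,"fingers":100},{"dx":0,"dy":0,"dz":2.5,"yaw":0,"fingers":100},{"dx":0,"dy":0,"dz":1.6,"yaw":0,"fingers":100},{"dx":0,"dy":0,"dz":0,"yaw":0,"fingers":100},{"dx":0,"dy":0,"dz":0,"yaw":0,"fingers":40},{"dx":0,"dy":0,"dz":0,"yaw":0,"fingers":30},{"dx":0,"dy":0,"dz":0,"yaw":0,"fingers":30},{"dx":0,"dy":0,"dz":0,"yaw":0,"fingers":30},{"dx":0,"dy":0,"dz":0,"yaw":0,"fingers":30},{"dx":0,"dy":0,"dz":0,"yaw":0,"fingers":30}], "squeeze": 40}}

```text
time_s: 4.0
eef_pos: [0.5186, 0.21, 0.0355]
ee_rot: [2.218, 2.223, 0.002]
force: [-0.7, 0.1, 6.5]
opening: 0.0433
grip_force: 40.9
```

```bash
python3 -c "
from h import *
delta([.519,.208,.033],0)
print('to sled',end=' ');delta([.5312,-.1932,.14],.123)"
```

```text
t 4.00 pos [0.5186 0.21   0.0355] cur ang 0.002 | yaw 0.002 then d [-0.2   0.04  0.25] | (before-yaw d [-0.2   0.04  0.25]) F [-0.7  0.1  6.5] open 0.0433
to sled t 4.00 pos [0.5186 0.21   0.0355] cur ang 0.002 | yaw -0.121 then d [-40.16  -3.68 -10.47] | (before-yaw d [-40.31   1.19 -10.47]) F [-0.7  0.1  6.5] open 0.0433
```

Request:
{"method": "carry_out", "body": {"moves": [{"dx":0,"dy":0,"dz":-1,"yaw":0,"fingers":30},{"dx":0,"dy":0,"dz":-2.5,"yaw":0,"fingers":30},{"dx":0,"dy":0,"dz":-3.5,"yaw":0,"fingers":30},{"dx":0,"dy":0,"dz":-3.5,"yaw":0,"fingers":30},{"dx":-2.3,"dy":0.1,"dz":0,"yaw":0,"fingers":30},{"dx":-4.5,"dy":0.15,"dz":0,"yaw":0,"fingers":30},{"dx":-4.5,"dy":0.15,"dz":0,"yaw":0,"fingers":30},{"dx":-4.5,"dy":0.15,"dz":0,"yaw":0,"fingers":30},{"dx":-4.5,"dy":0.15,"dz":0,"yaw":0,"fingers":30},{"dx":-4.5,"dy":0.15,"dz":0,"yaw":0,"fingers":30},{"dx":-4.5,"dy":0.15,"dz":0,"yaw":0,"fingers":30},{"dx":-4.5,"dy":0.1,"dz":0,"yaw":0,"fingers":30},{"dx":-4,"dy":0.1,"dz":0,"yaw":0,"fingers":30},{"dx":-2.5,"dy":0,"dz":0,"yaw":-0.06,"fingers":30},{"dx":0,"dy":0,"dz":0,"yaw":-0.06,"fingers":30},{"dx":0,"dy":0,"dz":0,"yaw":0,"fingers":30}]}}

```text
time_s: 6.0
eef_pos: [0.5308, -0.1933, 0.1397]
ee_rot: [2.083, 2.352, 0.0]
force: [0.6, -0.1, -1.1]
opening: 0.0431
grip_force: 41.3
```

```bash
python3 -c "
from h import *
delta([.5312,-.1932,.14],.123)
p,K,T=shot('wrist','w2.png')
i=cv2.imread('pics/w2.png');cv2.imwrite('pics/w2b.png',cv2.convertScaleAbs(i,alpha=1.0,beta=15))"
```

```text
t 6.00 pos [ 0.5308 -0.1933  0.1397] cur ang 0.121 | yaw -0.002 then d [ 0.01  0.04 -0.03] | (before-yaw d [ 0.01  0.04 -0.03]) F [ 0.6 -0.1 -1.1] open 0.0431
```

View pics/w2b.png

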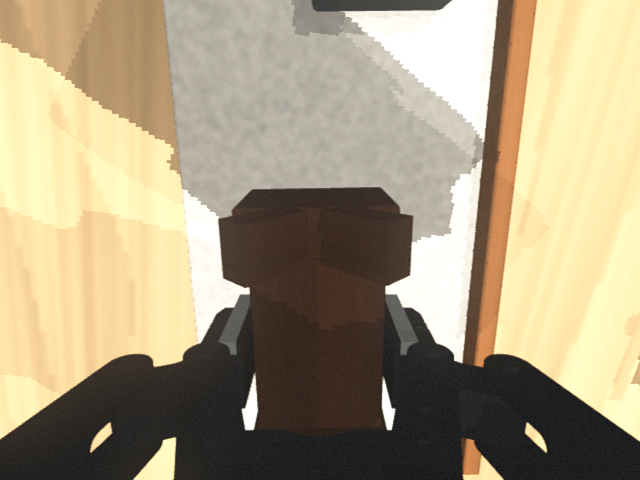

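The cradle is held level and centred between the fingers (waist 250–387). The outer top edge of its guard-side upright runs (220,217)–(412,214) and its foot edge (250,189)–(383,188). The guard's front is at the top (312–450, row 10), with the batten foot line at (496,0)–(463,470). I'll check the in-hand offset and the sled edges.

```bash
cat > m3.py <<'E'
from h import *
i,K,T=load('w2'); 
s=np.array([.5312,-.1932]);c,n=np.cos(.123),np.sin(.123);Rm=np.array([[c,n],[-n,c]])
def g(u,v,z): return (Rm@(px2w(K,T,u,v,z)[:2]-s)*1000).round(1)
print('sled-frame mm (given sled est). upright top outer',g(220,217,.163),g(412,214,.163),'foot',g(250,189,.107),g(383,188,.107))
print('upr top inner',g(222,283,.163))
print('batten foot',g(496,10,.012),g(480,250,.012),g(463,470,.012),'board front',g(165,5,.012),g(195,310,.012),'guard corner top',g(312,10,.062),g(450,8,.062))
g_=np.array(cv2.cvtColor(i,cv2.COLOR_BGR2GRAY),float)
E
python3 m3.py
```

```text
sled-frame mm (given sled est). upright top outer [-23.9  49.8] [21.2 50.4] foot [-25.9  47.7] [23. 48.]
upr top inner [-24.6  33.1]
batten foot [ 94.5 128.8] [100.3  -5.7] [ 105.9 -176.2] board front [-82.4 131.5] [-81.4 -46.4] guard corner top [ -3.3 117.2] [ 55.4 117.9]
```

```bash
cat >> m3.py <<'E'
print('guard foot',g(312,10,.012),g(450,8,.012))
sat=cv2.GaussianBlur(i.astype(np.float32),(1,5),0); sat=sat[:,:,2]-sat[:,:,0]  # red-blue: wood vs white
for v in (8,60,110,170,330,360):
    r=sat[v]; L=[u for u in range(100,230) if r[u]>=20>r[u+1]]; Rr=[u for u in range(440,560) if r[u]<20<=r[u+1]]
    print(v,'front',[(u,g(u+.5,v,.012).tolist()) for u in L[-1:]],'batten',[(u,g(u+.5,v,.012).tolist()) for u in Rr[:2]],[int(x) for x in i[v,470:540:5,2]])
E
python3 m3.py|tail -7
```

```text
guard foot [ -3.9 129. ] [ 69.8 129.8]
8 front [(188, [-69.9, 130.1])] batten [(495, [94.1, 129.7])] [247, 246, 246, 247, 241, 238, 86, 80, 86, 173, 199, 203, 196, 184]
60 front [(180, [-76.6, 104.4])] batten [(490, [94.4, 104.1])] [246, 248, 247, 244, 241, 84, 86, 85, 180, 203, 202, 202, 241, 247]
110 front [(175, [-82.0, 78.1])] batten [(441, [69.5, 77.8]), (445, [71.8, 77.8])] [247, 246, 244, 245, 85, 87, 94, 195, 203, 205, 201, 247, 246, 246]
170 front [(219, [-59.2, 44.2])] batten [(444, [74.0, 43.9]), (451, [78.1, 43.9])] [177, 230, 224, 80, 76, 135, 200, 204, 202, 191, 246, 246, 246, 245]
330 front [(196, [-81.6, -60.9])] batten [(461, [94.0, -61.2])] [78, 73, 151, 200, 203, 180, 247, 246, 246, 243, 242, 247, 246, 244]
360 front [(183, [-92.3, -83.4])] batten [(460, [95.4, -83.8]), (521, [136.8, -83.9])] [71, 155, 201, 23, 19, 22, 28, 26, 25, 26, 22, 182, 246, 246]
```

Request:
{"method": "carry_out", "body": {"moves": [{"dx":0.1,"dy":-0.15,"dz":1.5,"yaw":0,"fingers":30},{"dx":0,"dy":0,"dz":2.5,"yaw":0,"fingers":30},{"dx":0,"dy":0,"dz":2.5,"yaw":0,"fingers":30},{"dx":0,"dy":0,"dz":1.6,"yaw":0,"fingers":30},{"dx":0,"dy":0,"dz":0.8,"yaw":0,"fingers":30},{"dx":0,"dy":0,"dz":0.4,"yaw":0,"fingers":30},{"dx":0,"dy":0,"dz":0.1,"yaw":0,"fingers":30},{"dx":0,"dy":0,"dz":0,"yaw":0,"fingers":30}]}}

```text
time_s: 7.05
eef_pos: [0.5296, -0.1924, 0.0457]
ee_rot: [2.081, 2.352, 0.0]
force: [0.8, -0.3, -1.3]
opening: 0.043
grip_force: 41.4
```

Request:
{"method": "carry_out", "body": {"moves": [{"dx":0,"dy":0,"dz":0.1,"yaw":0,"fingers":30},{"dx":0,"dy":0,"dz":0,"yaw":0,"fingers":30}]}}

```text
time_s: 7.3
eef_pos: [0.5295, -0.1924, 0.0445]
ee_rot: [2.082, 2.352, 0.0]
force: [-0.2, -0.5, 0.1]
opening: 0.0429
grip_force: 41.5
```

Request:
{"method": "carry_out", "body": {"moves": [{"dx":0,"dy":0,"dz":0.05,"yaw":0,"fingers":30},{"dx":0,"dy":0,"dz":0,"yaw":0,"fingers":60},{"dx":0,"dy":0,"dz":0,"yaw":0,"fingers":75},{"dx":0,"dy":0,"dz":0,"yaw":0,"fingers":90},{"dx":0,"dy":0,"dz":0,"yaw":0,"fingers":100},{"dx":0,"dy":0,"dz":-1,"yaw":0,"fingers":100},{"dx":0,"dy":0,"dz":-3,"yaw":0,"fingers":100},{"dx":0,"dy":0,"dz":-4.5,"yaw":0,"fingers":100},{"dx":0,"dy":0,"dz":-5,"yaw":0,"fingers":100},{"dx":0,"dy":0,"dz":-1.5,"yaw":0,"fingers":100}]}}

```text
time_s: 8.55
eef_pos: [0.5301, -0.1926, 0.1973]
ee_rot: [2.079, 2.349, 0.002]
force: [-0.3, -0.4, -0.6]
opening: 0.0849
grip_force: 0.0
```

```bash
python3 -c "
from h import *
delta([.622,.208,.19],0)
p,K,T=shot('wrist','w3.png')
i=cv2.imread('pics/w3.png');cv2.imwrite('pics/w3b.png',cv2.convertScaleAbs(i,alpha=1.0,beta=25))"
```

```text
t 8.55 pos [ 0.5301 -0.1926  0.1973] cur ang 0.122 | yaw 0.122 then d [40.06  9.19  0.69] | (before-yaw d [38.65 14.    0.69]) F [-0.3 -0.4 -0.6] open 0.0849
```

View pics/w3b.png

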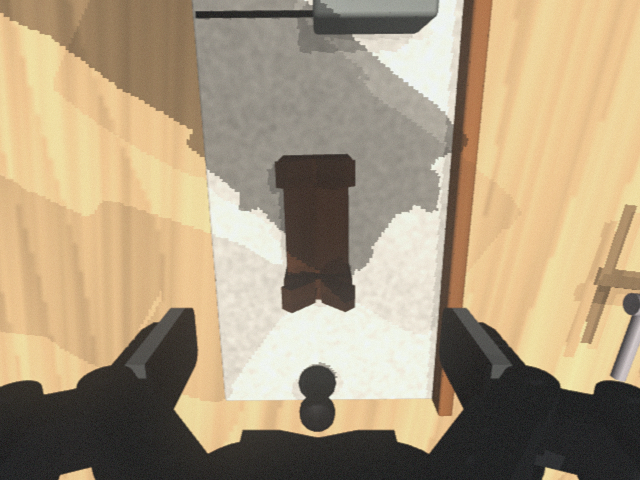

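The cradle stands on the board (far upright top 277–355 at row 157, near upright 283–355 at row 305), in line with the knob (foot about 317,382) and the guard front/slot (314,14).

```bash
python3 -c "
from h import *
i,K,T=load('w3')
s=np.array([.5312,-.1932]);c,n=np.cos(.123),np.sin(.123);Rm=np.array([[c,n],[-n,c]])
g=lambda u,v,z:(Rm@(px2w(K,T,u,v,z)[:2]-s)*1000).round(1)
print('knob',g(317,381,.014),'guard',g(314,14,.012),'far corner board',g(197,8,.012),'front near corner',g(225,400,.012))
print('cradle top',g(277,157,.068),g(355,156,.068),g(283,305,.068),g(355,306,.068))
print('tcp',Rm@(np.array([.5296,-.1924])-s)*1000)
delta([.622,.208,.19],0)
"
```

```text
knob [  -1.9 -138.7] guard [ -3.4 140.4] far corner board [-80.4 143.9] front near corner [ -81.3 -158.8]
cradle top [-25.3  52. ] [20.8 52.5] [-24.1 -43.3] [ 23.1 -44.1]
tcp [-1.48975998  0.99026017]
t 8.60 pos [ 0.5301 -0.1926  0.1976] cur ang 0.122 | yaw 0.122 then d [40.06  9.19  0.71] | (before-yaw d [38.65 14.    0.71]) F [ 0.2 -0.1  1.5] open 0.0852
```

Request:
{"method": "carry_out", "body": {"moves": [{"dx":0,"dy":0,"dz":0,"yaw":0.06,"fingers":100},{"dx":0,"dy":0,"dz":0,"yaw":0.06,"fingers":100},{"dx":2,"dy":0.5,"dz":0.1,"yaw":0,"fingers":100},{"dx":4.5,"dy":1,"dz":0.1,"yaw":0,"fingers":100},{"dx":4.5,"dy":1,"dz":0.1,"yaw":0,"fingers":100},{"dx":4.5,"dy":1,"dz":0.1,"yaw":0,"fingers":100},{"dx":4.5,"dy":1,"dz":0.1,"yaw":0,"fingers":100},{"dx":4.5,"dy":1,"dz":0.1,"yaw":0,"fingers":100},{"dx":4.5,"dy":1,"dz":0.1,"yaw":0,"fingers":100},{"dx":4.5,"dy":1,"dz":0.1,"yaw":0,"fingers":100},{"dx":4.5,"dy":1,"dz":0,"yaw":0,"fingers":100},{"dx":2,"dy":0.7,"dz":0,"yaw":0,"fingers":100},{"dx":0,"dy":0,"dz":0,"yaw":0,"fingers":100}]}}

```text
time_s: 10.22
eef_pos: [0.6202, 0.2092, 0.1849]
ee_rot: [-2.216, -2.226, 0.001]
force: [-0.5, -0.1, -0.2]
opening: 0.0856
grip_force: 0.0
```

```bash
python3 -c "
from h import *
delta([.622,.208,.19],0)
p,K,T=shot('wrist','w4.png')
i=cv2.imread('pics/w4.png');cv2.imwrite('pics/w4b.png',cv2.resize(cv2.convertScaleAbs(i[110:330,200:440],alpha=1.0,beta=15),None,fx=2.5,fy=2.5))"
```

```text
t 10.22 pos [0.6202 0.2092 0.1849] cur ang 0.005 | yaw 0.005 then d [-0.12  0.18 -0.51] | (before-yaw d [-0.12  0.18 -0.51]) F [-0.5 -0.1 -0.2] open 0.0856
```

View pics/w4b.png

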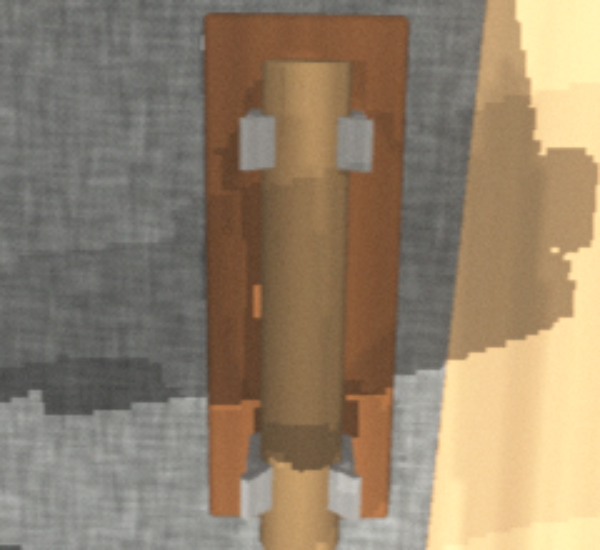

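The crop shows the stick with its far end at row 62 (columns 263–350) and a midline running from (306,62) to (302,400). The clip tips are at rows 115–170 and 472–518. I'll use the 22 mm diameter and 90 mm clip spacing to check the height.

```bash
python3 -c "
from h import *
i,K,T=load('w4')
g=lambda u,v,z:px2w(K,T,200+(u+.5)/2.5-.5,110+(v+.5)/2.5-.5,z).round(4)
for z in (.042,.046,.050):
    print(z,'end',g(306,62,z+.005),'mid',g(306,80,z),g(302,400,z),'w',(g(346,300,z)-g(262,300,z))[0],(g(342,400,z)-g(262,400,z))[0],'clips',g(306,118,z+.015)[1],g(306,476,z+.015)[1],'lower edges',g(306,170,z+.013)[1],g(306,517,z+.013)[1])
"
```

```text
0.042 end [0.6215 0.2734 0.047 ] mid [0.6216 0.2689 0.042 ] [0.6212 0.185  0.042 ] w 0.02199999999999991 0.021499999999999964 clips 0.2609 0.1696 lower edges 0.2485 0.1569
0.046 end [0.6215 0.2735 0.051 ] mid [0.6216 0.2691 0.046 ] [0.6211 0.1865 0.046 ] w 0.02169999999999994 0.021199999999999997 clips 0.2612 0.1714 lower edges 0.249 0.1589
0.05 end [0.6215 0.2736 0.055 ] mid [0.6215 0.2693 0.05  ] [0.6211 0.188  0.05  ] w 0.021299999999999986 0.02079999999999993 clips 0.2615 0.1732 lower edges 0.2495 0.1609
```

Request:
{"method": "carry_out", "body": {"moves": [{"dx":0,"dy":0.1,"dz":3,"yaw":0,"fingers":100},{"dx":0,"dy":0,"dz":4,"yaw":0,"fingers":100},{"dx":0,"dy":0,"dz":3,"yaw":0,"fingers":100},{"dx":0,"dy":0,"dz":1.7,"yaw":0,"fingers":100},{"dx":0,"dy":0,"dz":1,"yaw":0,"fingers":100},{"dx":0,"dy":0,"dz":0,"yaw":0,"fingers":60},{"dx":0,"dy":0,"dz":0,"yaw":0,"fingers":20},{"dx":0,"dy":0,"dz":0,"yaw":0,"fingers":10},{"dx":0,"dy":0,"dz":0,"yaw":0,"fingers":10},{"dx":0,"dy":0,"dz":0,"yaw":0,"fingers":10},{"dx":0,"dy":0,"dz":0,"yaw":0,"fingers":10},{"dx":0,"dy":0,"dz":0,"yaw":0,"fingers":10},{"dx":0,"dy":0,"dz":0,"yaw":0,"fingers":10}], "squeeze": 60}}

```text
time_s: 11.9
eef_pos: [0.622, 0.208, 0.0597]
ee_rot: [2.219, 2.223, 0.002]
force: [-1.1, -0.8, 6.5]
opening: 0.0199
grip_force: 58.6
```

Request:
{"method": "carry_out", "body": {"moves": [{"dx":0,"dy":0,"dz":-0.3,"yaw":0,"fingers":10},{"dx":0,"dy":0,"dz":-0.4,"yaw":0,"fingers":10},{"dx":0,"dy":0,"dz":-0.5,"yaw":0,"fingers":10},{"dx":0,"dy":0,"dz":-0.6,"yaw":0,"fingers":10},{"dx":0,"dy":0,"dz":-0.8,"yaw":0,"fingers":10},{"dx":0,"dy":0,"dz":-1,"yaw":0,"fingers":10},{"dx":0,"dy":0,"dz":-2,"yaw":0,"fingers":10},{"dx":0,"dy":0,"dz":-3,"yaw":0,"fingers":10},{"dx":0,"dy":0,"dz":-3,"yaw":0,"fingers":10},{"dx":0,"dy":0,"dz":-1,"yaw":0,"fingers":10},{"dx":0,"dy":0,"dz":0,"yaw":0,"fingers":10}]}}

```text
time_s: 13.28
eef_pos: [0.6216, 0.2078, 0.1854]
ee_rot: [2.219, 2.223, 0.002]
force: [0.5, -0.1, -1.3]
opening: 0.0199
grip_force: 59.6
```

```bash
python3 -c "
from h import *
delta([.5296,-.1924,.19],.122)
p,K,T=shot('wrist','w5.png')
i=cv2.imread('pics/w5.png');cv2.imwrite('pics/w5b.png',cv2.convertScaleAbs(i,alpha=1.0,beta=15))"
```

```text
t 13.28 pos [0.6216 0.2078 0.1854] cur ang 0.002 | yaw -0.120 then d [-38.61 -14.    -0.48] | (before-yaw d [-40.01  -9.28  -0.48]) F [ 0.5 -0.1 -1.3] open 0.0199
```

View pics/w5b.png

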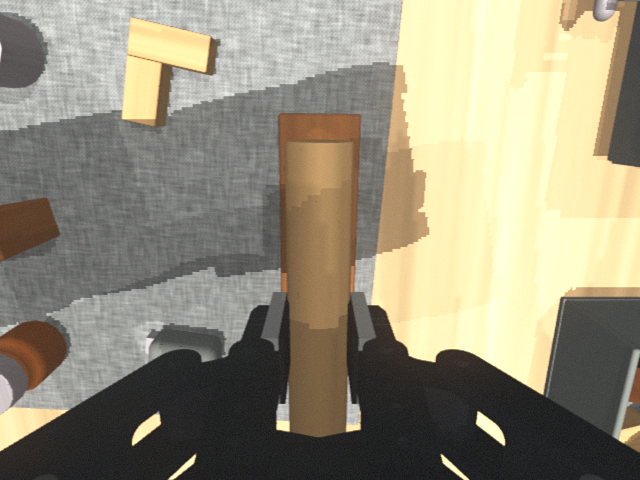

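The stick is out and held level between the pads (columns 287–353 at its far end, row about 141); the clips are empty behind it. I'll check the in-hand offset from its end position and width.

```bash
python3 -c "
from h import *
i,K,T=load('w5'); s=sense(); A=rot(s['ee_rot']); p0=np.array(s['eef_pos'])
g=lambda u,v,zt:(A.T@(px2w(K,T,u,v,p0[2]-zt)-p0)*1000).round(1)
for zt in (.012,.016,.020,.024):
    print(zt,'end top/bottom',g(320,142,zt-.011),g(320,137,zt+.011),'w',(g(353,150,zt)-g(287,150,zt))[1],(g(350,250,zt)-g(287.5,250,zt))[1], 'mid', g(320,150,zt)[1],g(319,250,zt)[1])
for r in (150,180,210,250,280):
    print(r,[int(x) for x in i[r,280:294,2]],[int(x) for x in i[r,346:360,2]])
"
```

```text
0.012 end top/bottom [65.9  0.2  1. ] [66.6  0.3 23. ] w 20.5 20.8 mid 0.2 -0.0
0.016 end top/bottom [65.7  0.2  5. ] [66.4  0.3 27. ] w 21.1 21.5 mid 0.3 -0.0
0.02 end top/bottom [65.5  0.2  9. ] [66.3  0.3 31. ] w 21.799999999999997 22.1 mid 0.3 -0.0
0.024 end top/bottom [65.4  0.2 13. ] [66.2  0.4 35. ] w 22.4 22.8 mid 0.3 -0.0
150 [108, 120, 122, 121, 114, 107, 115, 118, 129, 127, 132, 139, 134, 138] [143, 146, 148, 146, 144, 135, 123, 110, 109, 115, 115, 113, 105, 99]
180 [104, 113, 121, 122, 121, 103, 111, 114, 120, 125, 123, 128, 138, 131] [139, 135, 132, 127, 130, 122, 106, 110, 121, 122, 119, 108, 114, 110]
210 [67, 72, 81, 80, 78, 87, 89, 104, 109, 112, 116, 116, 108, 113] [136, 130, 134, 131, 124, 105, 108, 119, 121, 114, 108, 99, 93, 90]
250 [77, 68, 82, 81, 82, 82, 87, 91, 94, 102, 106, 103, 110, 112] [135, 129, 129, 116, 109, 102, 107, 105, 106, 93, 97, 101, 95, 100]
280 [134, 125, 146, 155, 160, 161, 138, 97, 91, 94, 103, 109, 106, 112] [132, 127, 120, 109, 134, 173, 180, 160, 152, 155, 165, 168, 159, 162]
```

Request:
{"method": "carry_out", "body": {"moves": [{"dx":-2,"dy":-0.4,"dz":0,"yaw":0,"fingers":10},{"dx":-4.5,"dy":-1.1,"dz":0,"yaw":0,"fingers":10},{"dx":-4.5,"dy":-1.1,"dz":0,"yaw":0,"fingers":10},{"dx":-4.5,"dy":-1.1,"dz":0,"yaw":0,"fingers":10},{"dx":-4.5,"dy":-1.1,"dz":0,"yaw":0,"fingers":10},{"dx":-4.5,"dy":-1.1,"dz":0,"yaw":0,"fingers":10},{"dx":-4.5,"dy":-1.1,"dz":0,"yaw":0,"fingers":10},{"dx":-4.5,"dy":-1.1,"dz":0,"yaw":0,"fingers":10},{"dx":-4.5,"dy":-1.1,"dz":0,"yaw":0,"fingers":10},{"dx":-2,"dy":-0.1,"dz":0,"yaw":-0.06,"fingers":10},{"dx":0,"dy":0,"dz":0,"yaw":-0.06,"fingers":10},{"dx":0,"dy":0,"dz":0,"yaw":0,"fingers":10}]}}

```text
time_s: 14.82
eef_pos: [0.5285, -0.193, 0.184]
ee_rot: [-2.083, -2.35, 0.001]
force: [-0.6, -0.4, -0.8]
opening: 0.0193
grip_force: 59.6
```

```bash
python3 -c "
from h import *
delta([.5296,-.1924,.1],.122)"
```

```text
t 14.82 pos [ 0.5285 -0.193   0.184 ] cur ang 0.121 | yaw -0.001 then d [0.04 0.13 8.4 ] | (before-yaw d [0.04 0.13 8.4 ]) F [-0.6 -0.4 -0.8] open 0.0193
```

Request:
{"method": "carry_out", "body": {"moves": [{"dx":0,"dy":0.12,"dz":2,"yaw":0,"fingers":10},{"dx":0,"dy":0,"dz":3,"yaw":0,"fingers":10},{"dx":0,"dy":0,"dz":2,"yaw":0,"fingers":10},{"dx":0,"dy":0,"dz":1,"yaw":0,"fingers":10},{"dx":0,"dy":0,"dz":0.8,"yaw":0,"fingers":10},{"dx":0,"dy":0,"dz":0.2,"yaw":0,"fingers":10},{"dx":0,"dy":0,"dz":0,"yaw":0,"fingers":10}]}}

```text
time_s: 15.7
eef_pos: [0.5307, -0.1922, 0.0951]
ee_rot: [2.082, 2.352, 0.0]
force: [-0.0, 0.3, -0.5]
opening: 0.0198
grip_force: 59.6
```

Request:
{"method": "carry_out", "body": {"moves": [{"dx":0,"dy":0,"dz":0.2,"yaw":0,"fingers":10},{"dx":0,"dy":0,"dz":0.2,"yaw":0,"fingers":10},{"dx":0,"dy":0,"dz":0,"yaw":0,"fingers":10}]}}

```text
time_s: 16.08
eef_pos: [0.5306, -0.1922, 0.0907]
ee_rot: [-2.082, -2.353, -0.0]
force: [0.1, -0.1, 0.2]
opening: 0.02
grip_force: 59.6
```

Request:
{"method": "carry_out", "body": {"moves": [{"dx":0,"dy":0,"dz":0.2,"yaw":0,"fingers":10},{"dx":0,"dy":0,"dz":0.1,"yaw":0,"fingers":10},{"dx":0,"dy":0,"dz":0,"yaw":0,"fingers":10}]}}

```text
time_s: 16.45
eef_pos: [0.5306, -0.1922, 0.0877]
ee_rot: [-2.082, -2.353, -0.0]
force: [0.3, 0.7, -0.9]
opening: 0.0199
grip_force: 59.6
```

Request:
{"method": "carry_out", "body": {"moves": [{"dx":0,"dy":0,"dz":0.1,"yaw":0,"fingers":10},{"dx":0,"dy":0,"dz":0.1,"yaw":0,"fingers":10},{"dx":0,"dy":0,"dz":0,"yaw":0,"fingers":10}]}}

```text
time_s: 16.82
eef_pos: [0.5306, -0.1922, 0.0857]
ee_rot: [-2.082, -2.353, -0.0]
force: [0.4, -0.6, -0.1]
opening: 0.02
grip_force: 59.6
```

Request:
{"method": "carry_out", "body": {"moves": [{"dx":0,"dy":0,"dz":0.1,"yaw":0,"fingers":10},{"dx":0,"dy":0,"dz":0,"yaw":0,"fingers":10}]}}

```text
time_s: 17.08
eef_pos: [0.5306, -0.1921, 0.0847]
ee_rot: [-2.082, -2.353, -0.0]
force: [-0.7, -0.2, 0.7]
opening: 0.0198
grip_force: 59.6
```

Request:
{"method": "carry_out", "body": {"moves": [{"dx":0,"dy":0,"dz":0.1,"yaw":0,"fingers":10},{"dx":0,"dy":0,"dz":0,"yaw":0,"fingers":10}]}}

```text
time_s: 17.32
eef_pos: [0.5306, -0.1922, 0.0837]
ee_rot: [-2.082, -2.353, -0.0]
force: [-0.2, -0.2, -0.2]
opening: 0.0199
grip_force: 59.6
```

Request:
{"method": "carry_out", "body": {"moves": [{"dx":0,"dy":0,"dz":0.1,"yaw":0,"fingers":10},{"dx":0,"dy":0,"dz":0,"yaw":0,"fingers":10}]}}

```text
time_s: 17.58
eef_pos: [0.5306, -0.1922, 0.0828]
ee_rot: [-2.082, -2.353, -0.0]
force: [-0.1, -0.2, 0.3]
opening: 0.0202
grip_force: 59.7
```

Request:
{"method": "carry_out", "body": {"moves": [{"dx":0,"dy":0,"dz":0.1,"yaw":0,"fingers":10},{"dx":0,"dy":0,"dz":0,"yaw":0,"fingers":10}]}}

```text
time_s: 17.82
eef_pos: [0.5306, -0.1923, 0.082]
ee_rot: [2.082, 2.353, 0.0]
force: [-2.2, -0.6, 4.2]
opening: 0.0201
grip_force: 60.2
```

Request:
{"method": "carry_out", "body": {"moves": [{"dx":0,"dy":0,"dz":0.1,"yaw":0,"fingers":10},{"dx":0,"dy":0,"dz":0,"yaw":0,"fingers":10}]}}

```text
time_s: 18.08
eef_pos: [0.5307, -0.1923, 0.0817]
ee_rot: [2.081, 2.352, 0.0]
force: [-3.4, 0.9, 12.9]
opening: 0.0197
grip_force: 61.2
```

Request:
{"method": "carry_out", "body": {"moves": [{"dx":0,"dy":-0.08,"dz":-0.05,"yaw":0,"fingers":10},{"dx":0,"dy":0,"dz":0,"yaw":0,"fingers":10}]}}

```text
time_s: 18.32
eef_pos: [0.53, -0.1924, 0.0817]
ee_rot: [2.081, 2.352, 0.001]
force: [-1.5, 0.3, 7.1]
opening: 0.0199
grip_force: 60.3
```

Request:
{"method": "carry_out", "body": {"moves": [{"dx":0,"dy":0,"dz":0,"yaw":0,"fingers":26},{"dx":0,"dy":0,"dz":0,"yaw":0,"fingers":32},{"dx":0,"dy":0,"dz":0,"yaw":0,"fingers":45},{"dx":0,"dy":0,"dz":0,"yaw":0,"fingers":60},{"dx":0,"dy":0,"dz":0,"yaw":0,"fingers":80},{"dx":0,"dy":0,"dz":0,"yaw":0,"fingers":90},{"dx":0,"dy":0,"dz":-1,"yaw":0,"fingers":90},{"dx":0,"dy":0,"dz":-3,"yaw":0,"fingers":100},{"dx":0,"dy":0,"dz":-4.5,"yaw":0,"fingers":100},{"dx":0,"dy":0,"dz":-3,"yaw":0,"fingers":100}]}}

```text
time_s: 19.58
eef_pos: [0.53, -0.1923, 0.1989]
ee_rot: [2.081, 2.351, 0.001]
force: [-0.1, 0.8, -0.1]
opening: 0.0854
grip_force: 0.0
```

```bash
python3 -c "
from h import *
delta([.404,.208,.19],.16)
p,K,T=shot('wrist','w6.png')
i=cv2.imread('pics/w6.png');cv2.imwrite('pics/w6b.png',cv2.convertScaleAbs(i,alpha=1.0,beta=15))"
```

```text
t 19.57 pos [ 0.53   -0.1923  0.1989] cur ang 0.122 | yaw -0.038 then d [41.53 -6.06  0.83] | (before-yaw d [41.27 -7.63  0.83]) F [-0.1  0.8 -0.1] open 0.0854
```

View pics/w6b.png

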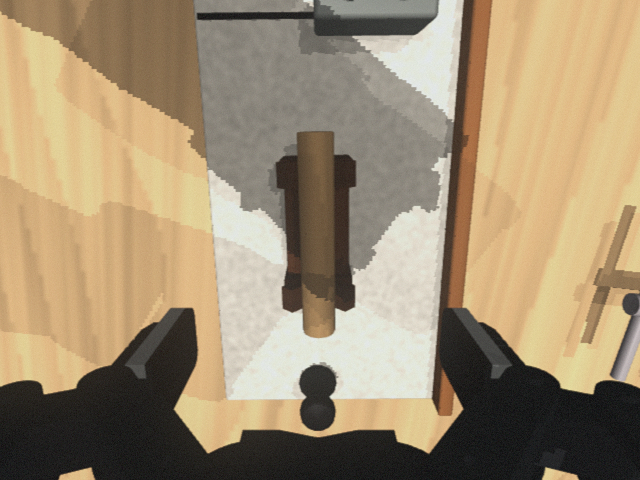

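The stick lies in both notches, centred (ends at rows 132 and 337, columns 297–335), parallel to the cradle. Next is the stop block.

Request:
{"method": "carry_out", "body": {"moves": [{"dx":0,"dy":0,"dz":0,"yaw":-0.035,"fingers":100},{"dx":2,"dy":-0.3,"dz":0,"yaw":0,"fingers":100},{"dx":4.4,"dy":-0.6,"dz":0,"yaw":0,"fingers":100},{"dx":4.4,"dy":-0.6,"dz":0,"yaw":0,"fingers":100},{"dx":4.4,"dy":-0.6,"dz":0,"yaw":0,"fingers":100},{"dx":4.4,"dy":-0.7,"dz":0,"yaw":0,"fingers":100},{"dx":4.4,"dy":-0.7,"dz":0,"yaw":0,"fingers":100},{"dx":4.4,"dy":-0.7,"dz":0,"yaw":0,"fingers":100},{"dx":4.4,"dy":-0.7,"dz":0,"yaw":0,"fingers":100},{"dx":4.4,"dy":-0.7,"dz":0,"yaw":0,"fingers":100},{"dx":4.3,"dy":-0.5,"dz":0.9,"yaw":0,"fingers":100},{"dx":0,"dy":0,"dz":0,"yaw":0,"fingers":100}]}}

```text
time_s: 21.12
eef_pos: [0.4024, 0.2101, 0.1861]
ee_rot: [-2.035, -2.392, 0.004]
force: [0.5, -0.1, -0.4]
opening: 0.0854
grip_force: 0.0
```

```bash
python3 -c "
from h import *
delta([.4045,.2078,.05],.155)
i,K,T=load('w6')
s=np.array([.5312,-.1932]);c,n=np.cos(.122),np.sin(.122);Rm=np.array([[c,n],[-n,c]])
g=lambda u,v,z:(Rm@(px2w(K,T,u,v,z)[:2]-s)*1000).round(1)
print('stick near end bottom/top',g(319,337,.055),g(319,337,.077),'far',g(315.5,132,.077),g(315.5,132,.055),'knob',g(317,381,.014))
p,K,T=shot('wrist','w7.png')
i=cv2.imread('pics/w7.png');cv2.imwrite('pics/w7b.png',cv2.resize(cv2.convertScaleAbs(i[110:310,200:440],alpha=1.0,beta=15),None,fx=2.5,fy=2.5))"
```

```text
t 21.12 pos [0.4024 0.2101 0.1861] cur ang 0.161 | yaw 0.006 then d [-0.26  0.21 13.61] | (before-yaw d [-0.26  0.21 13.61]) F [ 0.5 -0.1 -0.4] open 0.0854
stick near end bottom/top [ -0.7 -74.4] [ -0.8 -62. ] far [-2.9 66.9] [-3.  66.4] knob [  -2.2 -139.1]
```

View pics/w7b.png

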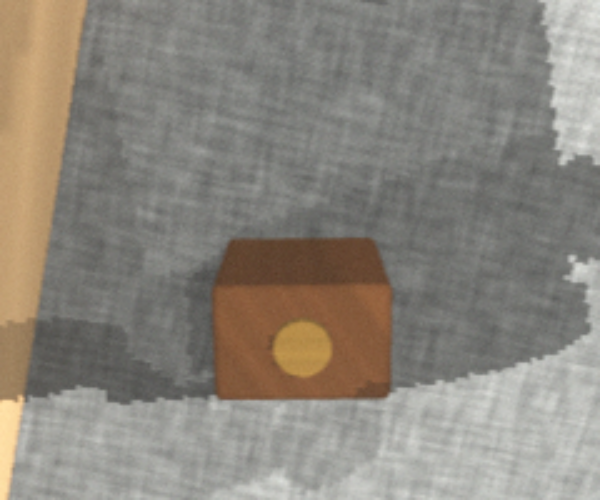

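The stop's top face is square to the gripper (corners (213,285)–(390,397), bolt 302,349).

```bash
python3 -c "
from h import *
i,K,T=load('w7')
g=lambda u,v,z:px2w(K,T,200+(u+.5)/2.5-.5,110+(v+.5)/2.5-.5,z).round(4)
q=[g(213,285,.063),g(391,285,.063),g(390,397,.063),g(215,398,.063)];c=np.mean(q,0);print(c,g(302,349,.067),np.linalg.norm(q[0]-q[1]),np.linalg.norm(q[1]-q[2]))
delta([c[0],c[1],.05],.161)"
```

```text
[0.40335  0.208425 0.063   ] [0.4034 0.2079 0.067 ] 0.04287528425561743 0.028657459761814212
t 21.18 pos [0.4031 0.209  0.1864] cur ang 0.160 | yaw -0.001 then d [-0.06  0.05 13.64] | (before-yaw d [-0.06  0.05 13.64]) F [ 0.8 -0.  -0.6] open 0.0860
```

Request:
{"method": "carry_out", "body": {"moves": [{"dx":-0.06,"dy":0.05,"dz":3,"yaw":0,"fingers":100},{"dx":0,"dy":0,"dz":4,"yaw":0,"fingers":100},{"dx":0,"dy":0,"dz":4,"yaw":0,"fingers":100},{"dx":0,"dy":0,"dz":2,"yaw":0,"fingers":100},{"dx":0,"dy":0,"dz":0.6,"yaw":0,"fingers":100},{"dx":0,"dy":0,"dz":0,"yaw":0,"fingers":60},{"dx":0,"dy":0,"dz":0,"yaw":0,"fingers":40},{"dx":0,"dy":0,"dz":0,"yaw":0,"fingers":30},{"dx":0,"dy":0,"dz":0,"yaw":0,"fingers":30},{"dx":0,"dy":0,"dz":0,"yaw":0,"fingers":30},{"dx":0,"dy":0,"dz":0,"yaw":0,"fingers":30}], "squeeze": 35}}

```text
time_s: 22.55
eef_pos: [0.4055, 0.2076, 0.0522]
ee_rot: [2.04, 2.388, 0.002]
force: [-0.1, -2.4, 7.2]
opening: 0.0437
grip_force: 36.0
```

```bash
python3 -c "
from h import *
c,n=np.cos(.122),np.sin(.122)
cr=np.array([.5298,-.1924]); t=cr-.091*np.array([-n,c]); print(t)
delta([*t,.18],.122)"
```

```text
[ 0.54087448 -0.28272362]
t 22.55 pos [0.4055 0.2076 0.0522] cur ang 0.157 | yaw 0.035 then d [-50.31   7.49 -12.78] | (before-yaw d [-50.54   5.71 -12.78]) F [-0.1 -2.4  7.2] open 0.0437
```

Request:
{"method": "carry_out", "body": {"moves": [{"dx":0,"dy":0,"dz":-1,"yaw":0,"fingers":30},{"dx":0,"dy":0,"dz":-3,"yaw":0,"fingers":30},{"dx":0,"dy":0,"dz":-4.5,"yaw":0,"fingers":30},{"dx":0,"dy":0,"dz":-4.3,"yaw":0,"fingers":30},{"dx":-2.5,"dy":0.3,"dz":0,"yaw":0,"fingers":30},{"dx":-4.5,"dy":0.5,"dz":0,"yaw":0,"fingers":30},{"dx":-4.5,"dy":0.5,"dz":0,"yaw":0,"fingers":30},{"dx":-4.5,"dy":0.5,"dz":0,"yaw":0,"fingers":30},{"dx":-4.5,"dy":0.5,"dz":0,"yaw":0,"fingers":30},{"dx":-4.5,"dy":0.5,"dz":0,"yaw":0,"fingers":30},{"dx":-4.5,"dy":0.5,"dz":0,"yaw":0,"fingers":30},{"dx":-4.5,"dy":0.5,"dz":0,"yaw":0,"fingers":30},{"dx":-4.5,"dy":0.5,"dz":0,"yaw":0,"fingers":30},{"dx":-4.5,"dy":0.5,"dz":0,"yaw":0,"fingers":30},{"dx":-4.5,"dy":0.5,"dz":0,"yaw":0,"fingers":30},{"dx":-3,"dy":0.4,"dz":0,"yaw":0,"fingers":30},{"dx":0,"dy":0,"dz":0,"yaw":0.035,"fingers":30},{"dx":0,"dy":0,"dz":0,"yaw":0,"fingers":30}]}}

```text
time_s: 24.8
eef_pos: [0.5401, -0.2817, 0.1796]
ee_rot: [-2.082, -2.352, -0.0]
force: [-0.2, 0.3, -0.6]
opening: 0.0439
grip_force: 35.9
```

```bash
python3 -c "
from h import *
c,n=np.cos(.122),np.sin(.122)
cr=np.array([.5298,-.1924]); t=cr-.0905*np.array([-n,c]); print(t)
delta([*t,.065],.122)
p,K,T=shot('wrist','w8.png')"
```

```text
[ 0.54081363 -0.28222733]
t 24.80 pos [ 0.5401 -0.2817  0.1796] cur ang 0.122 | yaw -0.000 then d [-0.07  0.07 11.46] | (before-yaw d [-0.07  0.07 11.46]) F [-0.2  0.3 -0.6] open 0.0439
```

Request:
{"method": "carry_out", "body": {"moves": [{"dx":-0.07,"dy":0.07,"dz":2,"yaw":0,"fingers":30},{"dx":0,"dy":0,"dz":3.5,"yaw":0,"fingers":30},{"dx":0,"dy":0,"dz":3,"yaw":0,"fingers":30},{"dx":0,"dy":0,"dz":1.8,"yaw":0,"fingers":30},{"dx":0,"dy":0,"dz":0.8,"yaw":0,"fingers":30},{"dx":0,"dy":0,"dz":0.5,"yaw":0,"fingers":30},{"dx":0,"dy":0,"dz":0.1,"yaw":0,"fingers":30},{"dx":0,"dy":0,"dz":0,"yaw":0,"fingers":30}]}}

```text
time_s: 25.85
eef_pos: [0.5415, -0.2831, 0.0628]
ee_rot: [2.081, 2.352, 0.0]
force: [0.2, 0.6, -1.4]
opening: 0.0437
grip_force: 35.9
```

Request:
{"method": "carry_out", "body": {"moves": [{"dx":0,"dy":0,"dz":0.1,"yaw":0,"fingers":30},{"dx":0,"dy":0,"dz":0,"yaw":0,"fingers":30}]}}

```text
time_s: 26.1
eef_pos: [0.5413, -0.283, 0.0614]
ee_rot: [2.082, 2.353, 0.0]
force: [-0.4, 0.1, -0.4]
opening: 0.0435
grip_force: 35.9
```

Request:
{"method": "carry_out", "body": {"moves": [{"dx":0.05,"dy":-0.05,"dz":0.05,"yaw":0,"fingers":30},{"dx":0,"dy":0,"dz":0.05,"yaw":0,"fingers":30}]}}

```text
time_s: 26.35
eef_pos: [0.5412, -0.2829, 0.0612]
ee_rot: [2.081, 2.351, 0.0]
force: [-1.3, 0.7, 14.1]
opening: 0.0435
grip_force: 37.3
```

Request:
{"method": "carry_out", "body": {"moves": [{"dx":0,"dy":0,"dz":-0.07,"yaw":0,"fingers":30},{"dx":0,"dy":0,"dz":0,"yaw":0,"fingers":60},{"dx":0,"dy":0,"dz":0,"yaw":0,"fingers":75},{"dx":0,"dy":0,"dz":0,"yaw":0,"fingers":85},{"dx":0,"dy":0,"dz":0,"yaw":0,"fingers":85},{"dx":0,"dy":0,"dz":-1.5,"yaw":0,"fingers":90},{"dx":0,"dy":0,"dz":-4,"yaw":0,"fingers":100},{"dx":0,"dy":0,"dz":-5,"yaw":0,"fingers":100},{"dx":0,"dy":0,"dz":-3,"yaw":0,"fingers":100},{"dx":0,"dy":0,"dz":0,"yaw":0,"fingers":100}]}}

```text
time_s: 27.6
eef_pos: [0.5414, -0.2829, 0.1994]
ee_rot: [2.078, 2.349, 0.001]
force: [0.3, -0.1, -0.7]
opening: 0.0851
grip_force: 0.0
```

```bash
python3 -c "
from h import *
delta([.418,.3215,.19],1.693)
p,K,T=shot('wrist','w9.png'); shot('scene','s9.png')"
```

```text
t 27.60 pos [ 0.5414 -0.2829  0.1994] cur ang 0.122 | yaw -1.571 then d [ 4.88 61.49  0.71] | (before-yaw d [61.49 -4.89  0.71]) F [ 0.3 -0.1 -0.7] open 0.0851
```

Request:
{"method": "carry_out", "body": {"moves": [{"dx":3,"dy":-0.25,"dz":0.05,"yaw":0,"fingers":100},{"dx":4.5,"dy":-0.36,"dz":0.05,"yaw":0,"fingers":100},{"dx":4.5,"dy":-0.36,"dz":0.05,"yaw":0,"fingers":100},{"dx":4.5,"dy":-0.36,"dz":0.05,"yaw":0,"fingers":100},{"dx":4.5,"dy":-0.36,"dz":0.05,"yaw":0,"fingers":100},{"dx":4.5,"dy":-0.36,"dz":0.05,"yaw":0,"fingers":100},{"dx":4.5,"dy":-0.36,"dz":0.05,"yaw":0,"fingers":100},{"dx":4.5,"dy":-0.36,"dz":0.05,"yaw":0,"fingers":100},{"dx":4.5,"dy":-0.36,"dz":0.05,"yaw":0,"fingers":100},{"dx":4.5,"dy":-0.36,"dz":0.05,"yaw":0,"fingers":100},{"dx":4.5,"dy":-0.36,"dz":0.05,"yaw":0,"fingers":100},{"dx":4.5,"dy":-0.36,"dz":0.05,"yaw":0,"fingers":100},{"dx":4.5,"dy":-0.36,"dz":0.05,"yaw":0,"fingers":100},{"dx":4.5,"dy":-0.36,"dz":0.05,"yaw":0,"fingers":100},{"dx":0,"dy":0,"dz":0,"yaw":-0.14,"fingers":100},{"dx":0,"dy":0,"dz":0,"yaw":-0.14,"fingers":100},{"dx":0,"dy":0,"dz":0,"yaw":-0.14,"fingers":100},{"dx":0,"dy":0,"dz":0,"yaw":-0.14,"fingers":100},{"dx":0,"dy":0,"dz":0,"yaw":-0.14,"fingers":100},{"dx":0,"dy":0,"dz":0,"yaw":-0.14,"fingers":100}]}}

```text
time_s: 30.2
eef_pos: [0.4165, 0.3217, 0.188]
ee_rot: [-0.934, -2.998, 0.002]
force: [-0.7, 0.1, 0.1]
opening: 0.0855
grip_force: 0.0
```

Request:
{"method": "carry_out", "body": {"moves": [{"dx":0,"dy":0,"dz":0,"yaw":-0.15,"fingers":100},{"dx":0,"dy":0,"dz":0,"yaw":-0.15,"fingers":100},{"dx":0,"dy":0,"dz":0,"yaw":-0.15,"fingers":100},{"dx":0,"dy":0,"dz":0,"yaw":-0.14,"fingers":100},{"dx":0,"dy":0,"dz":0,"yaw":-0.14,"fingers":100},{"dx":0,"dy":0,"dz":0,"yaw":0,"fingers":100}]}}

```text
time_s: 30.95
eef_pos: [0.4166, 0.3217, 0.1882]
ee_rot: [0.189, -3.134, 0.001]
force: [-0.0, 0.2, 0.8]
opening: 0.0858
grip_force: 0.0
```

```bash
python3 -c "
from h import *
delta([.418,.3215,.19],1.693)
p,K,T=shot('wrist','w10.png')
i=cv2.imread('pics/w10.png'); print(w2px(K,T,[.418,.3215,.062]),w2px(K,T,[.418,.3215,.044]))
# bright body/knob circles
gr=cv2.medianBlur(cv2.cvtColor(i,cv2.COLOR_BGR2GRAY),5)
c=cv2.HoughCircles(gr[100:400,200:440],cv2.HOUGH_GRADIENT,1,10,param1=80,param2=18,minRadius=12,maxRadius=55)
print(None if c is None else (c[0][:6]+[200,100,0]).round(1))
cv2.imwrite('pics/w10b.png',cv2.convertScaleAbs(i,alpha=1.0,beta=15))"
```

```text
t 30.95 pos [0.4166 0.3217 0.1882] cur ang 1.691 | yaw -0.002 then d [-0.13 -0.04 -0.19] | (before-yaw d [-0.13 -0.04 -0.19]) F [-0.   0.2  0.8] open 0.0858
[315.63913267 243.82227493] [315.79150206 236.12577305]
[[318.5 231.5  32.3]
 [319.5 244.5  18.5]
 [318.5 219.5  29.3]
 [310.5 237.5  23.6]
 [302.5 199.5  20.8]
 [310.5 225.5  22.3]]
```

View pics/w10b.png

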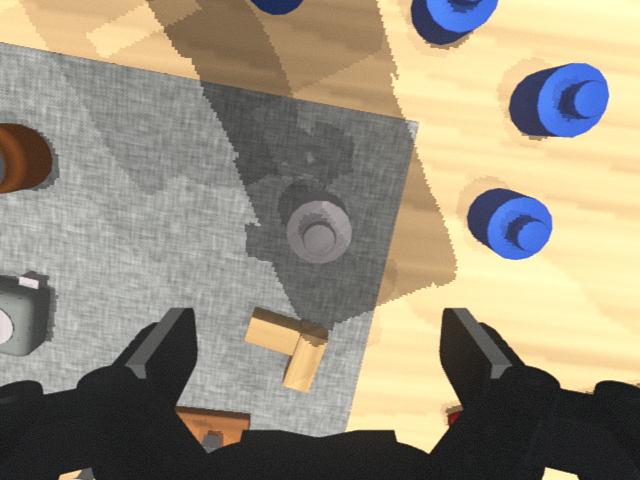

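The grey steel weight is centred at (319,231), with its knob at (318,237). The fingers straddle it, clear of the offcut (250–325, rows 307–390) and of the nearest blue look-alike (510,224).

```bash
python3 -c "
from h import *
i,K,T=load('w10')
a=px2w(K,T,319,231.5,.044);b=px2w(K,T,318.5,237,.062);print(a,b)
c=(a+b)/2
delta([c[0],c[1],.043],1.693)"
```

```text
[0.41460973 0.32322319 0.044     ] [0.41344051 0.32272988 0.062     ]
t 31.00 pos [0.4167 0.3217 0.1883] cur ang 1.689 | yaw -0.004 then d [ 0.23  0.16 14.53] | (before-yaw d [ 0.23  0.16 14.53]) F [-0.7  0.8  0. ] open 0.0854
```

Request:
{"method": "carry_out", "body": {"moves": [{"dx":0.1,"dy":0.1,"dz":3,"yaw":0,"fingers":100},{"dx":0,"dy":0,"dz":4,"yaw":0,"fingers":100},{"dx":0,"dy":0,"dz":4,"yaw":0,"fingers":100},{"dx":0,"dy":0,"dz":2.5,"yaw":0,"fingers":100},{"dx":0,"dy":0,"dz":1,"yaw":0,"fingers":100},{"dx":0,"dy":0,"dz":0,"yaw":0,"fingers":60},{"dx":0,"dy":0,"dz":0,"yaw":0,"fingers":40},{"dx":0,"dy":0,"dz":0,"yaw":0,"fingers":30},{"dx":0,"dy":0,"dz":0,"yaw":0,"fingers":30},{"dx":0,"dy":0,"dz":0,"yaw":0,"fingers":30},{"dx":0,"dy":0,"dz":0,"yaw":0,"fingers":30}], "squeeze": 60}}

```text
time_s: 32.38
eef_pos: [0.4162, 0.3229, 0.0454]
ee_rot: [-0.19, 3.134, 0.001]
force: [-0.2, -2.7, 6.6]
opening: 0.0417
grip_force: 60.6
```

```bash
python3 -c "
from h import *
c,n=np.cos(.122),np.sin(.122)
cr=np.array([.5298,-.1924]); t=cr+.0565*np.array([c,n]); print(t)
delta([*t,.18],1.693)"
```

```text
[ 0.58588005 -0.18552409]
t 32.38 pos [0.4162 0.3229 0.0454] cur ang 1.692 | yaw -0.001 then d [-10.67 -52.52 -13.48] | (before-yaw d [-10.74 -52.51 -13.48]) F [-0.2 -2.7  6.6] open 0.0417
```

Request:
{"method": "carry_out", "body": {"moves": [{"dx":0,"dy":0,"dz":-1,"yaw":0,"fingers":30},{"dx":0,"dy":0,"dz":-3,"yaw":0,"fingers":30},{"dx":0,"dy":0,"dz":-4.5,"yaw":0,"fingers":30},{"dx":0,"dy":0,"dz":-5,"yaw":0,"fingers":30},{"dx":-0.5,"dy":-2.5,"dz":0,"yaw":0,"fingers":30},{"dx":-0.9,"dy":-4.5,"dz":0,"yaw":0,"fingers":30},{"dx":-0.9,"dy":-4.5,"dz":0,"yaw":0,"fingers":30},{"dx":-0.9,"dy":-4.5,"dz":0,"yaw":0,"fingers":30},{"dx":-0.9,"dy":-4.5,"dz":0,"yaw":0,"fingers":30},{"dx":-0.9,"dy":-4.5,"dz":0,"yaw":0,"fingers":30},{"dx":-0.9,"dy":-4.5,"dz":0,"yaw":0,"fingers":30},{"dx":-0.9,"dy":-4.5,"dz":0,"yaw":0,"fingers":30},{"dx":-0.9,"dy":-4.5,"dz":0,"yaw":0,"fingers":30},{"dx":-0.9,"dy":-4.5,"dz":0,"yaw":0,"fingers":30},{"dx":-0.9,"dy":-4.5,"dz":0,"yaw":0,"fingers":30},{"dx":-0.9,"dy":-4.5,"dz":0,"yaw":0,"fingers":30},{"dx":-0.3,"dy":-0.5,"dz":0,"yaw":0,"fingers":30},{"dx":0,"dy":0,"dz":0,"yaw":0,"fingers":30}]}}

```text
time_s: 34.62
eef_pos: [0.5851, -0.1851, 0.179]
ee_rot: [0.189, -3.135, -0.001]
force: [0.4, 1.0, -5.2]
opening: 0.0416
grip_force: 62.8
```

```bash
python3 -c "
from h import *
delta([.5859,-.1855,.06],1.693)
p,K,T=shot('wrist','w11.png')
i=cv2.imread('pics/w11.png'); s=sense();p0=np.array(s['eef_pos']);A=rot(s['ee_rot'])
gr=cv2.medianBlur(cv2.cvtColor(i,cv2.COLOR_BGR2GRAY),5)
c=cv2.HoughCircles(gr[200:479,180:460],cv2.HOUGH_GRADIENT,1,10,param1=60,param2=16,minRadius=20,maxRadius=110)
cs=(c[0][:6]+[180,200,0]).round(1)
for u,v,r in cs: print(u,v,r,'knobtop',(A.T@(px2w(K,T,u,v,p0[2]-.0424+.059)-p0)*1000).round(1),'bodytop',(A.T@(px2w(K,T,u,v,p0[2]-.0424+.041)-p0)*1000).round(1))
for zz in (.059,.041): print(w2px(K,T,p0+[0,0,-.0424+zz]))
"
```

```text
t 34.62 pos [ 0.5851 -0.1851  0.179 ] cur ang 1.691 | yaw -0.002 then d [-0.09 -0.05 11.9 ] | (before-yaw d [-0.09 -0.05 11.9 ]) F [ 0.4  1.  -5.2] open 0.0416
317.5 352.5 69.6 knobtop [  9.2   0.4 -16.6] bodytop [-1.7  0.4  1.4]
317.5 337.5 64.6 knobtop [ 13.9   0.4 -16.6] bodytop [3.8 0.4 1.4]
311.5 324.5 78.4 knobtop [ 17.8  -1.2 -16.6] bodytop [ 8.4 -1.6  1.4]
327.5 326.5 79.3 knobtop [ 17.2   3.1 -16.6] bodytop [7.7 3.6 1.4]
296.5 333.5 92.8 knobtop [ 15.1  -5.4 -16.6] bodytop [ 5.2 -6.4  1.4]
318.5 369.5 35.8 knobtop [  3.8   0.7 -16.6] bodytop [-8.1  0.7  1.4]
[316.24406175 381.26300954]
[316.40166293 347.89480837]
```

Request:
{"method": "carry_out", "body": {"moves": [{"dx":-0.28,"dy":-0.05,"dz":2,"yaw":0,"fingers":30},{"dx":0,"dy":0,"dz":3.5,"yaw":0,"fingers":30},{"dx":0,"dy":0,"dz":3.2,"yaw":0,"fingers":30},{"dx":0,"dy":0,"dz":2,"yaw":0,"fingers":30},{"dx":0,"dy":0,"dz":1,"yaw":0,"fingers":30},{"dx":0,"dy":0,"dz":0.5,"yaw":0,"fingers":30},{"dx":0,"dy":0,"dz":0,"yaw":0,"fingers":30}]}}

```text
time_s: 35.55
eef_pos: [0.5886, -0.1853, 0.0575]
ee_rot: [-0.191, 3.135, -0.0]
force: [0.3, 0.1, -5.3]
opening: 0.0414
grip_force: 62.8
```

Request:
{"method": "carry_out", "body": {"moves": [{"dx":0,"dy":0,"dz":0.15,"yaw":0,"fingers":30},{"dx":0,"dy":0,"dz":0,"yaw":0,"fingers":30}]}}

```text
time_s: 35.8
eef_pos: [0.5885, -0.1856, 0.0559]
ee_rot: [-0.19, 3.135, -0.0]
force: [0.4, 0.5, -4.2]
opening: 0.0416
grip_force: 62.8
```

Request:
{"method": "carry_out", "body": {"moves": [{"dx":0,"dy":0,"dz":0.1,"yaw":0,"fingers":30},{"dx":0,"dy":0,"dz":0,"yaw":0,"fingers":30}]}}

```text
time_s: 36.05
eef_pos: [0.5884, -0.1856, 0.0545]
ee_rot: [-0.19, 3.136, 0.0]
force: [0.3, -0.4, -4.8]
opening: 0.0418
grip_force: 62.8
```

Request:
{"method": "carry_out", "body": {"moves": [{"dx":0,"dy":0,"dz":0.05,"yaw":0,"fingers":30},{"dx":0,"dy":0,"dz":0,"yaw":0,"fingers":30}]}}

```text
time_s: 36.3
eef_pos: [0.5884, -0.1856, 0.0544]
ee_rot: [-0.19, 3.136, -0.0]
force: [-3.5, -0.3, 2.8]
opening: 0.0417
grip_force: 63.7
```

Request:
{"method": "carry_out", "body": {"moves": [{"dx":0,"dy":0,"dz":0,"yaw":0,"fingers":55},{"dx":0,"dy":0,"dz":0,"yaw":0,"fingers":70},{"dx":0,"dy":0,"dz":0,"yaw":0,"fingers":85},{"dx":0,"dy":0,"dz":0,"yaw":0,"fingers":90},{"dx":0,"dy":0,"dz":-1.5,"yaw":0,"fingers":90},{"dx":0,"dy":0,"dz":-4,"yaw":0,"fingers":100},{"dx":0,"dy":0,"dz":-5,"yaw":0,"fingers":100},{"dx":0,"dy":0,"dz":-5,"yaw":0,"fingers":100},{"dx":2,"dy":0,"dz":-2,"yaw":0,"fingers":100},{"dx":3,"dy":0,"dz":0,"yaw":0,"fingers":100},{"dx":0,"dy":0,"dz":0,"yaw":0,"fingers":100}]}}

```text
time_s: 37.67
eef_pos: [0.5376, -0.1917, 0.2305]
ee_rot: [-0.189, 3.135, -0.001]
force: [0.9, -0.4, -0.2]
opening: 0.0852
grip_force: 0.0
```

```bash
python3 -c "
from h import *
p,K,T=shot('wrist','w12.png')
i=cv2.imread('pics/w12.png');cv2.imwrite('pics/w12b.png',cv2.convertScaleAbs(i,alpha=1.0,beta=15))"
```

```text
(no output)
```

View pics/w12b.png

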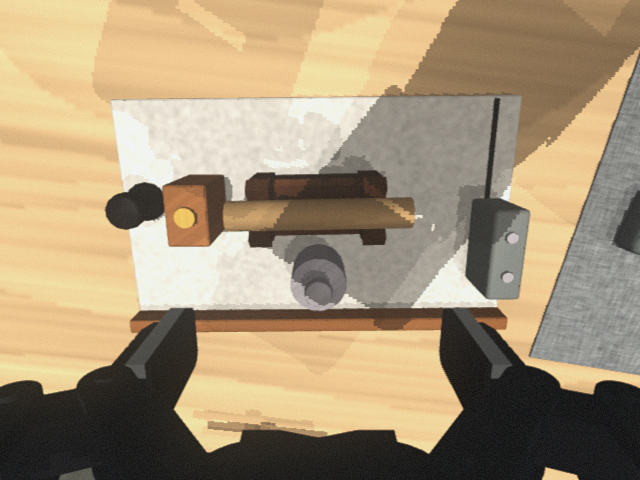

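The final view shows the stick seated in the cradle (224–414, row about 213), with the stop (bolt 185,217) between the knob and the stick's left end. The weight (knob 319,291) is behind the middle, and everything stands upright. I'll check the gaps.

```bash
python3 -c "
from h import *
i,K,T=load('w12')
s=np.array([.5312,-.1932]);c,n=np.cos(.122),np.sin(.122);Rm=np.array([[c,n],[-n,c]])
g=lambda u,v,z:(Rm@(px2w(K,T,u,v,z)[:2]-s)*1000).round(1)
print('bolt',g(185,217,.076),'stop top corners',[g(*q,.072).tolist() for q in [(164,185),(205,183),(211,246),(167,246)]],'foot right',g(224,177,.012))
print('stick L/R',g(224,215,.066),g(414,213,.066))
print('weight knob',g(319,291,.071),'bodyfront foot?',g(319,247,.053))
print('guard slot',g(488,198,.012),'front edge',g(113,100,.012),g(520,97,.012))
print('cradle near top corners',g(248,180,.068),g(384,180,.068))
print('back corners', g(248,243,.068),g(384,243,.068))
print('time',sense()['time_s'])
"
```

```text
bolt [ -2.5 -88.3] stop top corners [[-23.7, -101.8], [-25.0, -74.1], [19.3, -73.3], [19.2, -104.2]] foot right [-21.3 -74.7]
stick L/R [ -1.6 -64.1] [-2.9 69.1]
weight knob [53.9  2.5] bodyfront foot? [25.9  2.5]
guard slot [ -3.6 142.3] front edge [ -80.8 -156.8] [-82.5 158.1]
cradle near top corners [-26.4 -45.8] [-26.2  46.8]
back corners [ 18.3 -47.9] [18.4 48.7]
time 37.725
```

```bash
python3 -c "
from h import *
print(finish_job())"
```

```text
the job is handed in; nothing more can be done
None
```

I handed the job in at about 38 s of the 112 s limit: the cradle is midway between knob and guard to within a few millimetres with the stick centred in its notches, and the last wrist image put the stop about 1 cm off the stick's knob-side end and the weight about 1 cm behind the cradle; the tape, jar, offcut and blue look-alikes were never touched.

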